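Clamp a carrot stub in the counter-top ratchet clamp

ROBOT

A 6-joint arm with a two-finger parallel gripper is mounted at the origin on the work surface. World frame = base frame: x ahead of the robot, y to its left, z up, the work surface at z = 0. Lengths are in m, angles in rad, forces in N, time in s.
With the tool pointing down it reaches from about 0.3 to 0.875 m from the base axis. Payload 6.4 kg.
Tool frame: the origin (TCP) lies at the very end of the fingers, on their centre line; the grasp point (between the pads) lies 19 mm behind it; z points along the fingers, y is the line along which they close (so a half turn about z gives the same grasp; the last joint's range is limited). The gripper opens to 85 mm and grips with 20 to 120 N. Pads are 22 mm wide; open, the fingers measure 114 mm over their backs; the gripper's body (76 mm by 85 mm) begins 54 mm behind the grasp point. The pads swing forward as they close: fully open they stand 13 mm farther back than shut.
Start: joints at [0.959, 0.181, 1.607, -0, 1.354, -0.206], TCP at [0.227, 0.528, 0.204] pointing down, gripper open.
Joint ranges: [-2.99, 2.99], [-0.89, 2.07], [0.3, 2.58], [-1.14, 4.28], [0, 2.63], [-3.12, 3.12]. Speed limits (rad/s): [2.57, 2.57, 3.01, 3.14, 3.14, 3.14].

INTERFACE

Orientations are given as a unit quaternion [w, x, y, z].
In Python, from bench import ctrl gives the robot as it stands.
- The arm moves only by the tool jog_arm, never from a script. Its argument "series" is a list that holds one entry, the list of rows, each a list of 7 numbers: the shift along the tool's x, y, z in mm, then the turn, a rotation vector about the tool's x, y, z in rad, then the finger opening in mm, from 0 to 85.4. In form: [[[tx, ty, tz, rx, ry, rz, gripper], ...]]. A call has exactly 10 rows; each row shifts and turns the commanded pose from where the row before left it, along the tool's axes as they then stand; what a row does not reach is not made up. A row lasts 1/10 s, in which the tool goes at most 50 mm and 8.59 degrees, less where a joint would pass 70% of its speed; a pose out of reach is approached as far as the arm can. A call with a gripper value outside its range is refused whole. The fingers move at their own pace and stop on an object; the grip force is fixed at half the most. Time passes only in rows, so rows that do not move let the fingers close, or fill a call up. It gives the time, the measured TCP pose, the force, the opening and the grip force at its end, in the units of the state.
- ctrl.get_obs(): the state, without advancing time (a new reading comes with each control period).
- ctrl.camera(name): name is "scene" or "top"; returns a dict with "frame" (420x560x3 uint8, blue, green, red), "z_map" (420x560 float32, m along the optical axis (not along the pixel's ray), 0 where there is no reading), "fx", "fy", "cx", "cy" (pixels), "k1" (the pictures are not rectified: a ray, as slopes to the right and down, at radius r is drawn at 1 + k1 r^2 times it, then the intrinsics apply), "xyz" and "rotation" of the camera in the world. Camera axes: x right, y down, z forward; pixel columns grow to the right and rows downward; lengths in m; the calibration is good to about 2 mm. A picture is of the moment at which its call begins.
- ctrl.hand_in(): hands the job in; it is judged then, once.
The state is a dict: "time_s": time; "q": joint angles; "dq": joint speeds; "joint_efforts": joint torques, N m; "eef_pos": TCP position; "eef_rot": TCP orientation; "wrist_force": force on the tool from outside, world axes, zero at the start; "torque": the same for the moment, N m; "opening": opening from 0.0 (shut) to 1.0 (fully open); "grasp_force": force on a finger pad.
Only numpy, scipy, OpenCV 4.12 (cv2) and the standard library are available. Lean on these libraries where they do the work, as an engineer would, in place of code of your own. Each camera call takes 0.05 s, during which the arm holds its last target. There are 200 camera calls.

TASK

Stand the fat carrot stub upright on the white bed of the ratchet clamp, between its yellow sprung pad and the fixed steel jaw, and let go of it; then pump the red trigger until the pad comes up to the carrot and presses it against the fixed jaw, and go on squeezing until the sprung pad is pushed about halfway in: firm, but not crushed, so never let the pad go nearly all the way in. Move the jaw only by its trigger, never by pushing the jaw or pad itself, and leave the other things on the counter where they are. Finish while holding the trigger: keep squeezing it, with the carrot upright and pressed, and do not let go.

Things in the scene. Friction and masses are not known exactly. Their poses are not given: they have to be found in the camera images.
- clamp: Counter-top bar clamp, bolted down, on a brown wooden base 310 x 90 x 18 mm (clamp x -220 to 90 mm). Origin on the counter, x along the bar from the grips (-x end) to the fixed jaw (+x end), z up. A blue sliding jaw carrying a yellow sprung pad moves along +x towards the fixed jaw. Nothing stands within 60 mm beside the two grip bars above 75 mm height.
- trigger_pull (a joint): Red trigger, slides along clamp +x to the black grip: 0 released, 0.022 m fully squeezed. Return spring 4 to 6 N, plus 9 N while driving the jaw, plus the pad's spring. A pawl takes the jaw along on squeezing and slips back over ratchet bars (9 mm apart) on release: let it return fully each time. A full squeeze advances the jaw about 18 mm (the first one 9 to 24).
- bed (a point): Centre line of the white bed, on its top, 30 mm above the counter, at clamp x 13 mm. The bed spans clamp x -39 to 65, y -35 to 35 mm; the carrot stands on it.
- grip_top (a point): Centre of the top of the black fixed grip, an upright bar 12 (along x) x 26 mm, from 68 to 146 mm above the counter, at clamp x -107 mm. Black and red bar together measure 46 mm over their outsides when released, 24 mm fully squeezed: taken between the fingers from above.
- trigger_top (a point): Centre of the top of the red trigger bar (10 x 26 mm), 146 mm above the counter. At rest at clamp x -142 mm.
- jaw_travel (a joint): Blue sliding jaw: how far it has advanced along the clamp's +x, 0 to 0.075 m. It stays where it is left (about 9 N of friction) and cannot be driven back by the trigger. Starts anywhere from 0 to 0.025.
- pad_in (a joint): How far the yellow pad is pushed in towards the blue jaw: 0 free, 0.016 m fully in. Spring 0.5 N per mm, 1 N to start: half way (0.008) is 5 N. The gap between the blue and the yellow plate is 18 mm when free, 10 mm half way, 2 mm fully in.
- pad: The yellow sprung pad (plate 8 x 50 x 42 mm on a steel stem) in front of the sliding jaw. Its origin moves with it and is clamp origin + (jaw travel - pad travel) along x.
- pad_face (a point): Centre of the yellow pad's face, 53 mm above the counter; clamp x = -0.030 + jaw - pad (m).
- anvil_face (a point): Centre of the face of the fixed steel jaw (face 60 wide, from 30 to 74 mm above the counter), 52 mm above the counter, at clamp x 65 mm.
- jaw: The blue sliding jaw (plate 10 x 50 x 42 mm behind the yellow pad) with its steel ratchet ladder. Its origin is clamp origin + jaw travel along x.
- trigger: The red upright trigger bar, 10 x 26 mm, from 60 to 146 mm above the counter, with its carriage. Its origin is clamp origin + trigger travel along x; use point trigger_top.
- carrot: The fat carrot stub, an orange upright cylinder 42 mm across and 70 mm tall, about 0.1 kg, standing on the chopping board. Its origin is the centre of its underside; z is its axis.
- board: Fixed light wooden chopping board, 200 x 160 x 12 mm, origin at the centre of its underside.
- slim_piece: A thinner, shorter carrot piece, 26 mm across and 45 mm tall, upright on the board. Bystander.
- pink_bowl: Pink mixing bowl, 190 mm across, 100 mm tall. Bystander.
- glass_jug: Glass measuring jug with a handle, 100 mm across, 90 mm tall. Bystander.
- white_bowl: White bowl, 150 mm across, 60 mm tall, with three carrot chunks in it. Bystander.
- spice_jar: Amber glass jar with a black cap, 52 mm across, 90 mm tall. Bystander.
- pastry_brush: Pastry brush lying down, 200 mm long. Bystander.
- egg0: White egg, 56 mm tall, upright in the cardboard egg tray. Bystander.
- egg1: White egg, 56 mm tall, upright in the cardboard egg tray. Bystander.
Not all that is in view belongs to the job. Leave any blue look-alike of the carrot alone.

How it is judged:
By the outcome, as a careful person would: the job done as asked, in the order asked, and still so for the second after the job is handed in, while the arm keeps its last pose, push and grip.
It also fails if it takes over 67 s, if anything falls off the work surface, if the arm or the gripper's body presses on something with over 40 N, if the wrist force passes 120 N, or if a joint passes its speed limit or range.

## Working session

There is one attempt and no reset: what is moved stays moved. The work goes in short steps, Python scripts to look and compute and a tool call to move; the robot and the scene stay as the last step left them, time stands still between calls to the robot, and variables do not carry over. Pictures are saved under pics/ and viewed, at most 10 in all, crops included, and the job is handed in when it is done.

Besides the shell and the picture viewer there is one more tool, called after "Request:" by a JSON object that holds its "method" and its "body". jog_arm: Moves the arm, as the interface text tells. Its arguments: {"type":"object","properties":{"series":{"type":"array"}},"required":["series"]}

```bash
mkdir -p pics; ls
cat > h.py <<'E'
import numpy as np,cv2,pickle
from bench import ctrl
def shot(n,tag):
    c=ctrl.camera(n); cv2.imwrite(f'pics/{tag}.png',c['frame']); pickle.dump(c,open(f'{tag}.pkl','wb')); return c
def ld(tag): return pickle.load(open(f'{tag}.pkl','rb'))
def ray(c,u,v):
    K=np.array([[c['fx'],0,c['cx']],[0,c['fy'],c['cy']],[0,0,1.]])
    p=cv2.undistortPoints(np.array([[[u,v]]],float),K,np.array([c['k1'],0,0,0.])).ravel()
    return np.array([p[0],p[1],1.])
def R(c):
    r=np.array(c['rotation'],float)
    if r.size==9: return r.reshape(3,3)
    from scipy.spatial.transform import Rotation as S
    return S.from_quat(np.r_[r[1:],r[0]]).as_matrix()
def P(c,u,v,z=None):
    d=R(c)@ray(c,u,v); o=np.array(c['xyz'])
    if z is None: return o+d*np.median(c['z_map'][int(v)-1:int(v)+2,int(u)-1:int(u)+2])
    return o+d*(z-o[2])/d[2]
def cloud(c):
    vv,uu=np.mgrid[0:420,0:560]
    K=np.array([[c['fx'],0,c['cx']],[0,c['fy'],c['cy']],[0,0,1.]])
    p=cv2.undistortPoints(np.stack([uu,vv],-1).reshape(-1,1,2).astype(float),K,np.array([c['k1'],0,0,0.])).reshape(420,560,2)
    d=np.dstack([p,np.ones((420,560))])*c['z_map'][...,None]
    return d@R(c).T+np.array(c['xyz'])
E
python3 - <<'E'
from h import *
for n in('scene','top'):
    c=shot(n,n+'0'); print({k:v for k,v in c.items() if k not in('frame','z_map')}, (c['z_map']>0).mean())
print(ctrl.get_obs())
a=np.vstack([ld('scene0')['frame'],ld('top0')['frame']]);
E
```

```text
pics
{'fx': 506.42807397960775, 'fy': 506.42807397960775, 'cx': 278.55138602508003, 'cy': 202.8898774585456, 'k1': -0.14420780004559638, 'xyz': array([ 1.38751988, -0.64399639,  0.99448201]), 'rotation': array([-0.38619609,  0.81351013,  0.39486365, -0.18203448])} 0.9961139455782313
{'fx': 464.3181677423346, 'fy': 464.3181677423346, 'cx': 268.82068623451687, 'cy': 206.78099949034305, 'k1': -0.14103512932781934, 'xyz': array([0.41715587, 0.01455208, 1.65387373]), 'rotation': array([ 0.03391732, -0.69848381,  0.71371751, -0.03971514])} 0.9960586734693877
{'time_s': 0.1, 'q': array([ 9.58714613e-01,  1.81472609e-01,  1.60786082e+00, -7.21121025e-06,
        1.35382933e+00, -2.06332633e-01]), 'dq': array([ 0.00135921, -0.00331758, -0.00283713,  0.00146529, -0.00129457,
       -0.00029219]), 'joint_efforts': array([ 1.61252701e-03, -4.45865822e+01, -3.52241063e+01, -1.17383725e-04,
        4.00205143e-03, -1.01165429e-05]), 'eef_pos': array([0.22665236, 0.52787426, 0.2034938 ]), 'eef_rot': array([-3.09127910e-04,  2.01484922e-01,  9.79491302e-01, -7.21635174e-04]), 'wrist_force': array([ 0.65081083, -0.13038345,  0.04212122]), 'torque': array([-0.04252566,  0.03284989, -0.03517378]), 'grasp_force': 0.0, 'opening': 0.9985224508216584}
```

View pics/scene0.png

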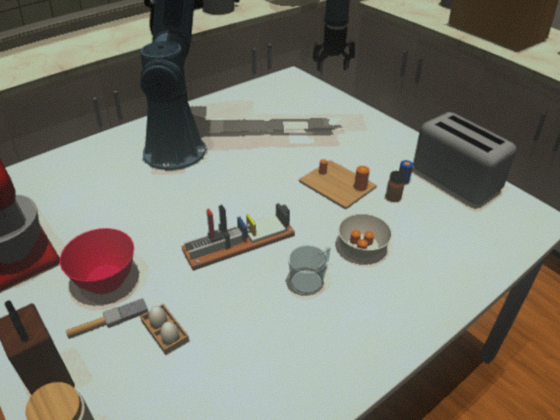

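View pics/top0.png

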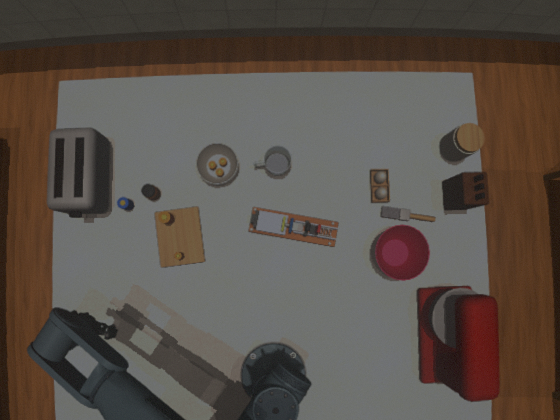

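The scene shows the fat stub on the board at scene (362,178) / top (166,217). Things it could be confused with are:
- slim piece: scene (323,166) / top (179,256)
- blue look-alike: scene (406,170) / top (125,203)
- amber jar: scene (396,186) / top (150,191)
- chunks in the white bowl: scene (362,240)

I choose the orange stub at scene (362,178). The clamp runs from scene (190,250), the grip end, to (288,215), the fixed jaw. Next I measure both and check one close crop.

Run:
```python
from h import *
s,t=ld('scene0'),ld('top0')
def rep(name,c,box,lo,hi,zr):
    x0,y0,x1,y1=box
    hsv=cv2.cvtColor(c['frame'],cv2.COLOR_BGR2HSV); m=cv2.inRange(hsv,lo,hi)>0
    b=np.zeros_like(m); b[y0:y1,x0:x1]=1; m&=b
    p=cloud(c); pm=p[m&(p[...,2]>zr[0])&(p[...,2]<zr[1])]
    vv,uu=np.nonzero(m)
    if len(pm): print(name,len(pm),'px',uu.mean().round(1),vv.mean().round(1),'min',pm.min(0).round(3),'max',pm.max(0).round(3),'med',np.median(pm,0).round(4))
    else: print(name,'none')
A=lambda *a:a
for n,c,box in(('S',s,(345,155,380,200)),('T',t,(155,205,178,228))):
    rep(n+' carrot',c,box,(3,120,60),(20,255,255),(0.07,.1))
    rep(n+' carrotall',c,box,(3,120,60),(20,255,255),(0.0,.2))
for n,c,box in(('S',s,(175,195,305,270)),('T',t,(240,200,345,250))):
    rep(n+' red',c,box,(170,110,50),(180,255,255),(0.03,.2))
    rep(n+' redtop',c,box,(0,110,40),(180,255,255),(0.135,.16))
    rep(n+' yellow',c,box,(22,110,60),(35,255,255),(0.02,.2))
    rep(n+' blue',c,box,(100,110,30),(130,255,255),(0.02,.2))
# clamp base: height 10-25mm cloud in top, min area rect
for n,c,box in(('S',s,(175,195,305,270)),('T',t,(240,200,345,250))):
    p=cloud(c); x0,y0,x1,y1=box
    q=p[y0:y1,x0:x1].reshape(-1,3)
    b=q[(q[:,2]>.010)]
    r=cv2.minAreaRect((b[:,:2]*1000).astype(np.float32)); print(n,'rect',r)
    tp=q[(q[:,2]>.135)]; print(n,'tops',len(tp),tp.mean(0) if len(tp) else '', tp[:,2].max() if len(tp) else q[:,2].max())
a=cv2.resize(s['frame'][150:280,170:310],None,fx=5,fy=4.5,interpolation=cv2.INTER_CUBIC)[:585]
b=cv2.resize(s['frame'][140:215,290:425],None,fx=4,fy=4)
cv2.imwrite('pics/crop1.png',cv2.resize(np.vstack([cv2.resize(s['frame'][195:272,175:310],(700,390),interpolation=2),cv2.resize(b,(350,195)).repeat(1,0) if 0 else np.hstack([cv2.resize(b,(350,200)),cv2.resize(t['frame'][195:260,240:350],(350,200),interpolation=2)])]),None,fx=1,fy=1))
```

```text
S carrot 107 px 356.7 183.5 min [0.537 0.336 0.07 ] max [0.579 0.379 0.087] med [0.5603 0.3545 0.0813]
S carrotall 663 px 356.7 183.5 min [0.458 0.275 0.007] max [0.592 0.399 0.087] med [0.5618 0.3463 0.0162]
T carrot 98 px 164.4 216.9 min [0.537 0.339 0.071] max [0.575 0.381 0.089] med [0.5545 0.3585 0.0814]
T carrotall 110 px 164.4 216.9 min [0.53  0.327 0.002] max [0.577 0.402 0.089] med [0.5542 0.3585 0.0804]
S red none
S redtop 23 px 233.9 244.7 min [ 0.493 -0.167  0.141] max [ 0.513 -0.157  0.151] med [ 0.5064 -0.1623  0.1457]
S yellow 60 px 251.3 223.2 min [ 0.507 -0.057  0.039] max [ 0.552 -0.043  0.08 ] med [ 0.5378 -0.0519  0.0714]
S blue 25 px 241.8 222.8 min [ 0.502 -0.083  0.073] max [ 0.542 -0.07   0.079] med [ 0.5251 -0.0761  0.0765]
T red none
T redtop 21 px 303.5 229.0 min [ 0.492 -0.165  0.139] max [ 0.515 -0.154  0.155] med [ 0.5018 -0.1612  0.146 ]
T yellow 20 px 283.0 223.6 min [ 0.502 -0.051  0.067] max [ 0.546 -0.043  0.081] med [ 0.5238 -0.0473  0.0734]
T blue 14 px 290.8 225.3 min [ 0.498 -0.078  0.065] max [ 0.534 -0.07   0.083] med [ 0.5166 -0.0745  0.0742]
S rect ((955.8961181640625, -279.05780029296875), (317.97662353515625, 1084.80810546875), 66.12223815917969)
S tops 132 [ 0.75465799 -0.28429121  0.38268949] 0.9944820081435966
T rect ((513.263916015625, -76.48104858398438), (175.45523071289062, 342.4509582519531), 5.046622276306152)
T tops 78 [ 0.4812072  -0.09727477  0.5705847 ] 1.6538737340586815
```

View pics/crop1.png

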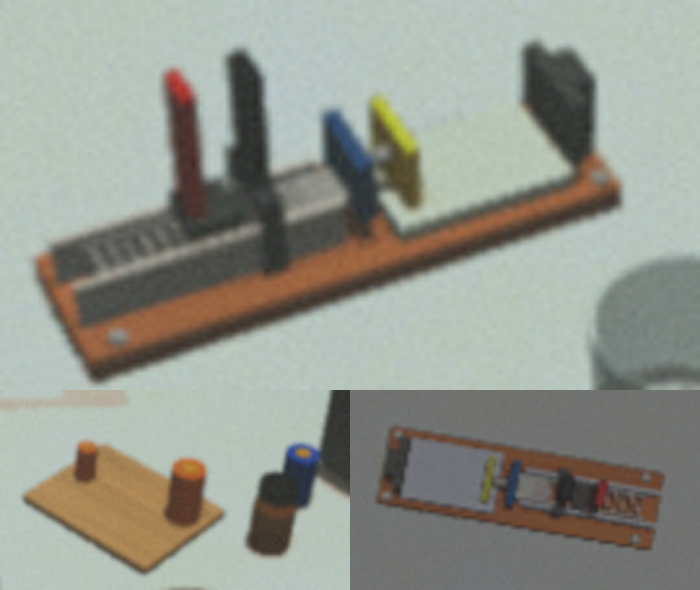

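The crop confirms the plain orange stub on the board (scene (362,178)) and the clamp's red, black, blue, yellow and steel parts. Next I fit the clamp's base rectangle and its grips from both views.

Run:
```python
from h import *
s,t=ld('scene0'),ld('top0')
for n,c,box in(('S',s,(175,195,305,272)),('T',t,(240,200,345,250))):
    x0,y0,x1,y1=box
    hsv=cv2.cvtColor(c['frame'],cv2.COLOR_BGR2HSV); m=cv2.inRange(hsv,(2,120,40),(18,255,255)); b=np.zeros_like(m); b[y0:y1,x0:x1]=m[y0:y1,x0:x1]
    p=cloud(c); b[(p[...,2]<.008)|(p[...,2]>.03)]=0
    k,l,st,_=cv2.connectedComponentsWithStats(cv2.dilate(b,np.ones((3,3)))); i=1+st[1:,4].argmax(); b[l!=i]=0
    vv,uu=np.nonzero(b)
    q=np.array([P(c,u,v,.018)[:2] for u,v in zip(uu,vv)])*1000
    r=cv2.minAreaRect(q.astype(np.float32)); print(n,r,cv2.boxPoints(r).round(1).tolist(), 'z',np.median(p[b>0][:,2]))
    pp=p[y0:y1,x0:x1].reshape(-1,3); cc=hsv[y0:y1,x0:x1].reshape(-1,3)
    k=(pp[:,2]>.138)&(pp[:,2]<.155)&(abs(pp[:,0]-.5)<.1); red=cc[:,1]>110
    for nm,kk in(('red',k&red),('black',k&~red)): print(nm,kk.sum(),pp[kk].mean(0).round(4), pp[kk].min(0).round(3),pp[kk].max(0).round(3))
# two-view triangulation of tops: scene px from crop scaling, per-view rays at 146
for n,c,(u,v) in(('S carrot',s,(362,170)),):
    print(n,P(c,u,v,.082))
```

```text
S ((520.4551391601562, -86.94700622558594), (305.2933349609375, 83.87150573730469), 78.02206420898438) [[447.79998779296875, -227.60000610351562], [529.7999877929688, -245.0], [593.2000122070312, 53.70000076293945], [511.1000061035156, 71.0999984741211]] z 0.01939134233691947
red 22 [ 0.5049 -0.1625  0.146 ] [ 0.493 -0.167  0.142] [ 0.513 -0.157  0.151]
black 66 [ 0.5093 -0.138   0.1447] [ 0.49  -0.168  0.138] [ 0.523 -0.12   0.152]
T ((489.6031188964844, -87.70516967773438), (288.8650207519531, 33.034873962402344), 78.51656341552734) [[444.70001220703125, -226.0], [477.0, -232.5], [534.5, 50.5], [502.20001220703125, 57.099998474121094]] z 0.017620103498799056
red 21 [ 0.5025 -0.1605  0.1459] [ 0.492 -0.165  0.139] [ 0.515 -0.154  0.155]
black 33 [ 0.5085 -0.1291  0.1449] [ 0.496 -0.159  0.138] [ 0.523 -0.119  0.155]
S carrot [0.55733931 0.3561244  0.082     ]
```

Request:
{"method": "jog_arm", "body": {"series": [[[-20,-2,0,0,0,0,70],[-41,-3,0,0,0,0,70],[-44,-3,0,0,0,0,70],[-44,-3,0,0,0,0,70],[-44,-3,0,0,0,0,70],[-44,-3,0,0,0,0,70],[-44,-3,0,0,0,0,70],[-44,-3,0,0,0,0,70],[-30,-3,0,0,0,0,70],[-15,-1,0,0,0,0,70]]]}}

```text
time_s: 1.1
eef_pos: [0.5582, 0.3554, 0.2034]
eef_rot: [-0.0, 0.203, 0.979, -0.0]
wrist_force: [-0.6, -0.2, -0.1]
opening: 0.823
grasp_force: 0.0
```

Request:
{"method": "jog_arm", "body": {"series": [[[0,0,0,0,0,0.137,70],[0,0,0,0,0,0.137,70],[0,0,0,0,0,0.137,70],[0,0,0,0,0,0.137,70],[0,0,0,0,0,0.137,70],[0,0,0,0,0,0.137,70],[0,0,0,0,0,0.137,70],[0,0,0,0,0,0.137,70],[0,0,0,0,0,0.137,70],[0,0,0,0,0,0.137,70]]]}}

```text
time_s: 2.1
eef_pos: [0.5551, 0.3582, 0.2039]
eef_rot: [-0.0, 0.777, 0.629, -0.0]
wrist_force: [0.5, -0.0, -0.0]
opening: 0.823
grasp_force: 0.0
```

```bash
cat >> h.py <<'E'
from scipy.spatial.transform import Rotation as S
def go(x,y,z,yang):
    o=ctrl.get_obs(); q=o['eef_rot']; M=S.from_quat(np.r_[q[1:],q[0]]).as_matrix(); p=o['eef_pos']
    a=np.radians(yang); Y=np.array([np.cos(a),np.sin(a),0]);Z=np.array([0,0,-1.]);T=np.c_[np.cross(Y,Z),Y,Z]
    print('t',o['time_s'],'pos',p.round(4),'yang',np.degrees(np.arctan2(M[1,1],M[0,1])).round(2),'shift mm',(M.T@(np.array([x,y,z])-p)*1000).round(1),'turn',S.from_matrix(M.T@T).as_rotvec().round(3),'q',o['q'].round(2),'open',o['opening'],'F',o['wrist_force'].round(1),o['grasp_force'])
E
python3 -c "
from h import *
go(.5575,.3565,.04,-11.8)
shot('scene','s1')"
```

```text
t 2.1 pos [0.5551 0.3582 0.2039] yang -12.0 shift mm [ -1.1   2.9 163.9] turn [-0.001  0.    -0.004] q [0.39 0.37 1.37 0.   1.4  0.6 ] open 0.8230328227806141 F [ 0.5 -0.  -0. ] 0.0
```

Request:
{"method": "jog_arm", "body": {"series": [[[-0.5,1,15,0,0,0,70],[0,0,25,0,0,0,70],[0,0,25,0,0,0,70],[0,0,20,0,0,0,70],[0,0,20,0,0,0,70],[0,0,20,0,0,0,70],[0,0,15,0,0,0,70],[0,0,12,0,0,0,70],[0,0,8,0,0,0,70],[0,0,4,0,0,0,70]]]}}

```text
time_s: 3.15
eef_pos: [0.5569, 0.3567, 0.0395]
eef_rot: [-0.0, 0.776, 0.631, -0.0]
wrist_force: [-0.5, -0.3, 1.1]
opening: 0.815
grasp_force: 0.0
```

Request:
{"method": "jog_arm", "body": {"series": [[[0,0,0,0,0,0,60],[0,0,0,0,0,0,54],[0,0,0,0,0,0,48],[0,0,0,0,0,0,44],[0,0,0,0,0,0,40],[0,0,0,0,0,0,36],[0,0,0,0,0,0,36],[0,0,0,0,0,0,36],[0,0,0,0,0,0,36],[0,0,0,0,0,0,36]]]}}

```text
time_s: 4.15
eef_pos: [0.5576, 0.3571, 0.0414]
eef_rot: [0.0, 0.776, 0.631, 0.001]
wrist_force: [-1.5, -0.8, 5.3]
opening: 0.461
grasp_force: 59.8
```

Request:
{"method": "jog_arm", "body": {"series": [[[0,0,-5,0,0,0,36],[0,0,-10,0,0,0,36],[0,0,-15,0,0,0,36],[0,0,-20,0,0,0,36],[0,0,-20,0,0,0,36],[0,0,-20,0,0,0,36],[0,0,-15,0,0,0,36],[0,0,-10,0,0,0,36],[0,0,-5,0,0,0,36],[0,0,0,0,0,0,36]]]}}

```text
time_s: 5.15
eef_pos: [0.5574, 0.3569, 0.1608]
eef_rot: [0.0, 0.776, 0.631, 0.0]
wrist_force: [-0.2, 0.2, -1.0]
opening: 0.463
grasp_force: 60.5
```

```bash
python3 -c "
from h import *
go(.542,.0158,.16,-11.8)
c=shot('scene','s2')
import cv2
h=cv2.cvtColor(c['frame'],cv2.COLOR_BGR2HSV); m=cv2.inRange(h,(3,120,60),(20,255,255))>0
p=cloud(c); k=m&(p[...,2]>.1)&(p[...,2]<.25)&(abs(p[...,0]-.557)<.06)&(abs(p[...,1]-.357)<.06); q=p[k]; print(len(q),q.min(0),q.max(0),q.mean(0))
cv2.imwrite('pics/s2c.png',cv2.resize(c['frame'][100:220,280:440],None,fx=4,fy=4))
"
```

```text
t 5.15 pos [0.5574 0.3569 0.1608] yang -11.74 shift mm [-337.1   54.4    0.7] turn [ 0.001 -0.     0.001] q [ 0.39  0.41  1.41 -0.    1.32  0.6 ] open 0.4633841124281377 F [-0.2  0.2 -1. ] 60.469218492507935
158 [0.54158327 0.33709929 0.1349405 ] [0.57898113 0.36873154 0.20780837] [0.56412047 0.34587794 0.17148069]
```

View pics/s2c.png

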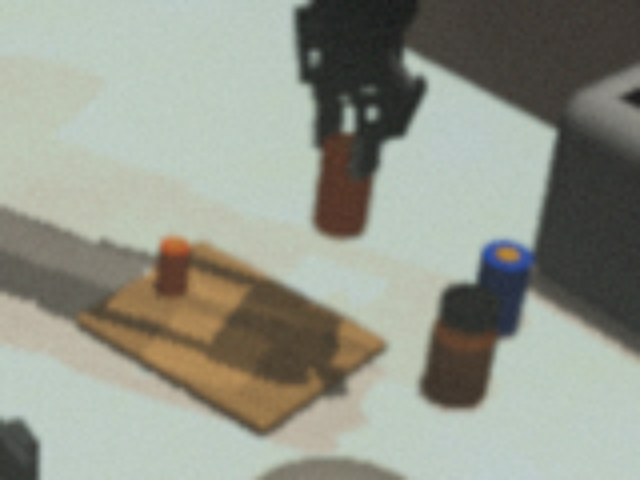

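The stub is held upright and clear of the board (crop (342,185)), and the slim piece and jar are untouched. Next I carry it over the bed.

Request:
{"method": "jog_arm", "body": {"series": [[[-14,2,0,0,0,0,36],[-30,5,0,0,0,0,36],[-42,7,0,0,0,0,36],[-46,7,0,0,0,0,36],[-46,7,0,0,0,0,36],[-46,7,0,0,0,0,36],[-44,7,0,0,0,0,36],[-35,6,0,0,0,0,36],[-22,3,0,0,0,0,36],[-12,2,0,0,0,0,36]]]}}

```text
time_s: 6.2
eef_pos: [0.5393, 0.0135, 0.1594]
eef_rot: [-0.0, 0.777, 0.63, -0.001]
wrist_force: [0.7, 0.2, -0.6]
opening: 0.464
grasp_force: 60.5
```

Request:
{"method": "jog_arm", "body": {"series": [[[0,0,5,0,0,0,36],[0,0,10,0,0,0,36],[0,0,10,0,0,0,36],[0,0,10,0,0,0,36],[0,0,5,0,0,0,36],[0,0,0,0,0,0,36],[0,0,0,0,0,0,36],[0,0,0,0,0,0,36],[0,0,0,0,0,0,36],[0,0,0,0,0,0,36]]]}}

```text
time_s: 7.2
eef_pos: [0.5407, 0.0159, 0.1207]
eef_rot: [0.0, 0.776, 0.631, 0.0]
wrist_force: [-0.0, -0.7, -1.5]
opening: 0.465
grasp_force: 60.5
```

```bash
python3 -c "
from h import *
go(.5407,.016,.061,-11.8)
c=shot('scene','s3');t=shot('top','t3')
a=cv2.resize(c['frame'][170:275,170:310],None,fx=5,fy=5)
cv2.imwrite('pics/s3c.png',a)
"
```

```text
t 7.2 pos [0.5407 0.0159 0.1207] yang -11.75 shift mm [ 0.1 -0.1 59.7] turn [ 0.001 -0.     0.001] q [-0.19  0.2   1.77  0.    1.18  0.02] open 0.46522793465634643 F [-0.  -0.7 -1.5] 60.52476525306702
```

View pics/s3c.png

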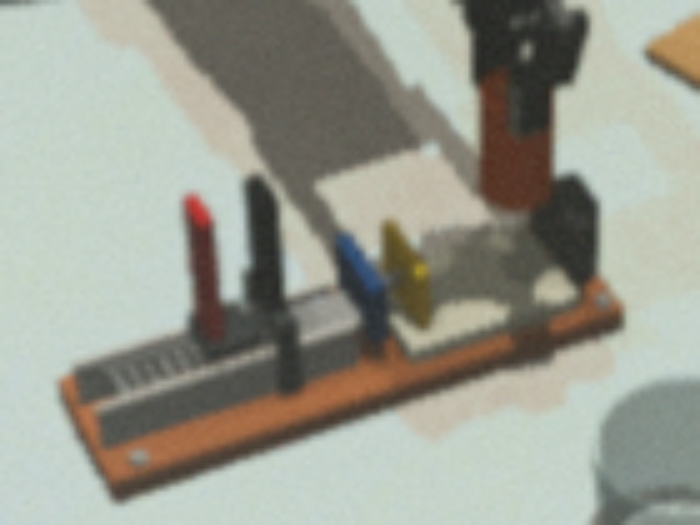

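The stub hangs above the bed next to the fixed jaw (crop (515,140)), and the pad at (410,275) is well clear. Next I lower it.

Request:
{"method": "jog_arm", "body": {"series": [[[0,0,5,0,0,0,36],[0,0,8,0,0,0,36],[0,0,10,0,0,0,36],[0,0,10,0,0,0,36],[0,0,8,0,0,0,36],[0,0,6,0,0,0,36],[0,0,4,0,0,0,36],[0,0,2,0,0,0,36],[0,0,1,0,0,0,36],[0,0,1,0,0,0,36]]]}}

```text
time_s: 8.3
eef_pos: [0.5407, 0.016, 0.0656]
eef_rot: [0.0, 0.776, 0.631, 0.0]
wrist_force: [-0.4, -0.0, -1.6]
opening: 0.463
grasp_force: 60.5
```

```bash
python3 -c "
from h import *
go(.5407,.016,.061,-11.8)
c=shot('scene','s4')
p=cloud(ld('scene0')); O=np.array([.5325,-.0232]);d=np.array([.2045,.979]);n=np.array([-.979,.2045])
for nm,pp in (('scene',p),('top',cloud(ld('top0')))):
  X=(pp[...,:2]-O)@d;Y=(pp[...,:2]-O)@n;Z=pp[...,2]
  k=(Z>.05)&(Z<.085)&(X>.045)&(X<.1)&(abs(Y)<.045); print(nm,'anvil',k.sum(),np.percentile(X[k],[2,10,50,90,98]).round(4),np.percentile(Y[k],[2,98]).round(4),np.percentile(Z[k],[2,50,98]))
pp=cloud(c);h=cv2.cvtColor(c['frame'],cv2.COLOR_BGR2HSV);m=cv2.inRange(h,(3,110,40),(20,255,255))>0
X=(pp[...,:2]-O)@d;Y=(pp[...,:2]-O)@n;Z=pp[...,2];k=m&(Z>.035)&(Z<.12)&(X>0)&(X<.08)&(abs(Y)<.04);print('carrot',k.sum(),np.percentile(X[k],[2,50,98]),np.percentile(Y[k],[2,98]),np.percentile(Z[k],[2,98]))
"
```

```text
t 8.3 pos [0.5407 0.016  0.0656] yang -11.74 shift mm [-0.  -0.   4.6] turn [ 0.001 -0.     0.001] q [-0.19  0.27  1.8   0.    1.07  0.02] open 0.46311729154966474 F [-0.4 -0.  -1.6] 60.52459716796875
scene anvil 179 [0.0646 0.0661 0.0698 0.0857 0.0885] [-0.0281  0.0309] [0.05207693 0.07345652 0.07995179]
top anvil 88 [0.0668 0.0677 0.0746 0.0862 0.0884] [-0.0247  0.0309] [0.05381795 0.07326448 0.08091003]
carrot 225 [0.02246765 0.03208186 0.05380318] [-0.02006327  0.01575095] [0.04072616 0.11049117]
```

Request:
{"method": "jog_arm", "body": {"series": [[[0,0,1,0,0,0,36],[0,0,1,0,0,0,36],[0,0,1,0,0,0,36],[0,0,1,0,0,0,36],[0,0,0.5,0,0,0,36],[0,0,0.5,0,0,0,36],[0,0,0,0,0,0,36],[0,0,0,0,0,0,36],[0,0,0,0,0,0,36],[0,0,0,0,0,0,36]]]}}

```text
time_s: 9.35
eef_pos: [0.5405, 0.0161, 0.0603]
eef_rot: [0.0, 0.776, 0.631, 0.0]
wrist_force: [-0.5, 0.5, -1.3]
opening: 0.46
grasp_force: 60.5
```

Request:
{"method": "jog_arm", "body": {"series": [[[0,0,0.5,0,0,0,36],[0,0,0.5,0,0,0,36],[0,0,0.5,0,0,0,36],[0,0,0.5,0,0,0,36],[0,0,0,0,0,0,36],[0,0,0,0,0,0,36],[0,0,0,0,0,0,36],[0,0,0,0,0,0,36],[0,0,0,0,0,0,36],[0,0,0,0,0,0,36]]]}}

```text
time_s: 10.35
eef_pos: [0.5406, 0.0161, 0.0594]
eef_rot: [0.0, 0.776, 0.631, 0.0]
wrist_force: [-3.3, 1.3, 8.3]
opening: 0.464
grasp_force: 61.4
```

Request:
{"method": "jog_arm", "body": {"series": [[[0,0,0,0,0,0,42],[0,0,0,0,0,0,44],[0,0,0,0,0,0,47],[0,0,0,0,0,0,50],[0,0,0,0,0,0,54],[0,0,0,0,0,0,58],[0,0,0,0,0,0,62],[0,0,0,0,0,0,66],[0,0,0,0,0,0,66],[0,0,0,0,0,0,66]]]}}

```text
time_s: 11.35
eef_pos: [0.5405, 0.016, 0.0583]
eef_rot: [0.0, 0.776, 0.631, 0.0]
wrist_force: [-0.9, -0.1, 0.1]
opening: 0.773
grasp_force: 0.0
```

Request:
{"method": "jog_arm", "body": {"series": [[[0,0,-5,0,0,0,66],[0,0,-10,0,0,0,66],[0,0,-15,0,0,0,66],[0,0,-20,0,0,0,66],[0,0,-25,0,0,0,66],[0,0,-25,0,0,0,66],[0,0,-25,0,0,0,66],[0,0,-20,0,0,0,66],[0,0,-10,0,0,0,66],[0,0,0,0,0,0,66]]]}}

```text
time_s: 12.35
eef_pos: [0.5415, 0.0158, 0.2154]
eef_rot: [0.001, 0.776, 0.631, 0.001]
wrist_force: [0.2, -1.0, -0.8]
opening: 0.77
grasp_force: 0.0
```

```bash
cat >> h.py <<'E'
O=np.array([.5325,-.0232]);d=np.array([.2045,.979]);n=np.array([-.979,.2045])
def st(c):
    pp=cloud(c);h=cv2.cvtColor(c['frame'],cv2.COLOR_BGR2HSV);X=(pp[...,:2]-O)@d*1000;Y=(pp[...,:2]-O)@n*1000;Z=pp[...,2]*1000
    for nm,lo,hi,zl,zh in(('carrot',(3,110,40),(20,255,255),35,110),('yellow',(22,90,40),(35,255,255),35,85),('blue',(100,90,30),(130,255,255),35,85),('red',(172,110,40),(180,255,255),130,155),('red',(0,110,40),(3,255,255),130,155)):
        k=(cv2.inRange(h,lo,hi)>0)&(Z>zl)&(Z<zh)&(abs(Y)<45)&(X>-170)&(X<75)
        if k.sum()>2: print(nm,k.sum(),'X',np.percentile(X[k],[2,50,98]).round(1),'Y',np.percentile(Y[k],[2,50,98]).round(1),'Z',np.percentile(Z[k],[2,98]).round(1))
E
python3 -c "
from h import *
for n in('scene','top'):
  c=shot(n,n+'5'); print(n); st(c)
go(.5325-.124*.2045,-.0232-.124*.979,.24,78.2)
go(.5325-.124*.2045,-.0232-.124*.979,.24,-101.8)
"
```

```text
scene
carrot 334 X [-27.6  36.5  56.8] Y [-20.5 -12.8  12.5] Z [ 37.7 106. ]
yellow 95 X [-30.3 -27.4 -21.3] Y [-22.7  -8.5  24. ] Z [38.8 77.2]
blue 32 X [-57.3 -53.4 -50.5] Y [-20.   -1.5  21. ] Z [72.1 79.1]
red 20 X [-145.4 -141.3 -139.1] Y [-11.3  -2.4  10.2] Z [141.8 150.6]
top
blue 26 X [-55.3 -52.  -48.7] Y [-15.5   3.7  24.6] Z [66.9 78.3]
red 20 X [-144.8 -140.3 -136.3] Y [-8.1  2.  12.2] Z [139.2 150. ]
t 12.45 pos [0.54   0.0161 0.2127] yang -11.74 shift mm [-164.1    0.5  -27.3] turn [-1.00e-03 -1.00e-03 -1.57e+00] q [-0.19  0.1   1.68  0.    1.36  0.02] open 0.7698206126257978 F [-0.1  0.4 -0.3] 0.0
t 12.45 pos [0.54   0.0161 0.2127] yang -11.74 shift mm [-164.1    0.5  -27.3] turn [-1.000e-03  1.000e-03  1.572e+00] q [-0.19  0.1   1.68  0.    1.36  0.02] open 0.7698206126257978 F [-0.1  0.4 -0.3] 0.0
```

The carrot stands free on the bed: its X spans about 19 to 61 mm and its top is at 100 mm. The pad face is at about X -23, so jaw travel is roughly 7 mm. Next I go to the grips.

Request:
{"method": "jog_arm", "body": {"series": [[[-10,0,0,0,0,0,66],[-22,0,0,0,0,0,66],[-28,0,0,0,0,0,75],[-30,0,0,0,0,0,85],[-28,0,0,0,0,0,85],[-24,0,0,0,0,0,85],[-14,0,0,0,0,0,85],[-8,0,0,0,0,0,85],[0,0,0,0,0,-0.1,85],[0,0,0,0,0,-0.14,85]]]}}

```text
time_s: 13.45
eef_pos: [0.5068, -0.1443, 0.2128]
eef_rot: [-0.001, 0.693, 0.721, 0.0]
wrist_force: [-0.1, 0.4, 0.0]
opening: 0.996
grasp_force: 0.0
```

Request:
{"method": "jog_arm", "body": {"series": [[[0,0,0,0,0,-0.14,85],[0,0,0,0,0,-0.14,85],[0,0,0,0,0,-0.14,85],[0,0,0,0,0,-0.14,85],[0,0,0,0,0,-0.14,85],[0,0,0,0,0,-0.14,85],[0,0,0,0,0,-0.14,85],[0,0,0,0,0,-0.14,85],[0,0,0,0,0,-0.14,85],[0,0,0,0,0,-0.07,85]]]}}

```text
time_s: 14.45
eef_pos: [0.5069, -0.1438, 0.2128]
eef_rot: [-0.0, 0.1, 0.995, 0.0]
wrist_force: [1.0, -0.3, -0.0]
opening: 0.998
grasp_force: 0.0
```

```bash
python3 -c "
from h import *
p=O-.124*d
go(p[0],p[1],.1,78.2)
p=cloud(ld('scene5'));X=(p[...,:2]-O)@d*1000;Y=(p[...,:2]-O)@n*1000;Z=p[...,2]*1000
k=(Z>141)&(Z<152)&(abs(Y)<30)&(X>-160)&(X<-90);print(k.sum(),np.percentile(Y[k],[2,50,98]),np.percentile(X[k],[1,50,99]))
"
```

```text
t 14.45 pos [ 0.5069 -0.1438  0.2128] yang 78.54 shift mm [ -0.4  -0.8 112.8] turn [ 0.001 -0.001  0.006] q [-0.5   0.07  1.72  0.    1.36 -1.87] open 0.9982374259248017 F [ 1.  -0.3 -0. ] 0.0
74 [-12.43644798  -2.25578887  12.92564939] [-145.5815858  -111.47669332  -99.85098516]
```

Request:
{"method": "jog_arm", "body": {"series": [[[0,-1,6,0,0,0.006,85],[0,0,12,0,0,0,85],[0,0,15,0,0,0,85],[0,0,16,0,0,0,85],[0,0,16,0,0,0,85],[0,0,16,0,0,0,85],[0,0,14,0,0,0,85],[0,0,10,0,0,0,85],[0,0,6,0,0,0,85],[0,0,2,0,0,0,85]]]}}

```text
time_s: 15.45
eef_pos: [0.5065, -0.1453, 0.0995]
eef_rot: [-0.0, 0.106, 0.994, 0.0]
wrist_force: [-0.4, 0.2, -0.3]
opening: 0.998
grasp_force: 0.0
```

Request:
{"method": "jog_arm", "body": {"series": [[[0,0,0,0,0,0,78],[0,0,0,0,0,0,72],[0,0,0,0,0,0,66],[0,0,0,0,0,0,60],[0,0,0,0,0,0,56],[0,0,0,0,0,0,53],[0,0,0,0,0,0,51],[0,0,0,0,0,0,50],[0,0,0,0,0,0,50],[0,0,0,0,0,0,50]]]}}

```text
time_s: 16.45
eef_pos: [0.5073, -0.1439, 0.1007]
eef_rot: [0.0, 0.106, 0.994, 0.001]
wrist_force: [0.7, 6.9, 4.0]
opening: 0.581
grasp_force: 3.6
```

```bash
python3 -c "
from h import *
p=O-.124*d
go(p[0],p[1],.1,78.2)
c=shot('scene','s6');st(c);cv2.imwrite('pics/s6c.png',cv2.resize(c['frame'][170:275,170:310],None,fx=5,fy=5))
"
```

```text
t 16.45 pos [ 0.5073 -0.1439  0.1007] yang 77.88 shift mm [ 0.  -0.8  0.7] turn [ 0.003  0.    -0.006] q [-0.5   0.2   1.82  0.    1.13 -1.86] open 0.581457098068313 F [0.7 6.9 4. ] 3.6192362755537033
carrot 336 X [-142.5   36.8   57.8] Y [-19.9 -12.   15.9] Z [ 37.7 105. ]
yellow 86 X [-29.9 -27.6 -22.4] Y [-23.4  -8.5  24. ] Z [39.6 78.1]
blue 33 X [-57.  -54.1 -50.1] Y [-22.5  -0.5  18.5] Z [72.7 80. ]
red 7 X [-143.3 -142.2 -140. ] Y [-10.9  -8.9   4. ] Z [136.4 147.2]
```

View pics/s6c.png

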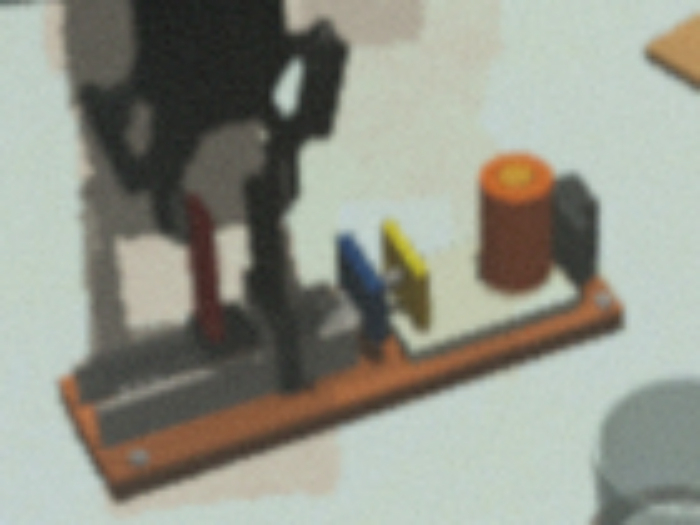

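The carrot stands upright next to the fixed jaw (crop (517,220)). The fingers straddle the grips, with the black-side finger just touching, so I shift the centre +3 mm and squeeze.

Request:
{"method": "jog_arm", "body": {"series": [[[0,2,0,0,0,0,48],[0,1,0,0,0,0,46],[0,1.5,0,0,0,0,43],[0,1.5,0,0,0,0,40],[0,1.5,0,0,0,0,37],[0,1.5,0,0,0,0,34],[0,1.5,0,0,0,0,31],[0,1.5,0,0,0,0,28],[0,1.5,0,0,0,0,25],[0,1,0,0,0,0,23]]]}}

```text
time_s: 17.5
eef_pos: [0.5103, -0.1311, 0.1025]
eef_rot: [0.0, 0.105, 0.994, -0.0]
wrist_force: [-7.8, 2.1, 17.0]
opening: 0.273
grasp_force: 22.1
```

```bash
python3 -c "
from h import *
p=O-.111*d
go(p[0],p[1],.1,78.2)
c=shot('scene','s7');st(c)
"
```

```text
t 17.5 pos [ 0.5103 -0.1311  0.1025] yang 77.92 shift mm [ 0.3 -0.8  2.5] turn [-0.     0.001 -0.005] q [-0.48  0.19  1.82 -0.    1.13 -1.84] open 0.2732333338733961 F [-7.8  2.1 17. ] 22.064715921878815
carrot 345 X [-122.2   36.    58.1] Y [-19.5 -11.9  15. ] Z [ 38.5 105.7]
yellow 85 X [-14.9 -12.8  -7.2] Y [-23.8  -6.9  20.4] Z [39.3 78.5]
blue 34 X [-41.7 -38.8 -34.6] Y [-23.4   0.5  22. ] Z [70.4 78.9]
```

Request:
{"method": "jog_arm", "body": {"series": [[[0,-1.5,0,0,0,0,27],[0,-1.5,0,0,0,0,31],[0,-1.5,0,0,0,0,35],[0,-1.5,0,0,0,0,39],[0,-1.5,0,0,0,0,42],[0,-1.5,0,0,0,0,45],[0,-1.5,0,0,0,0,48],[0,-1,0,0,0,0,51],[0,0,0,0,0,0,52],[0,0,0,0,0,0,52]]]}}

```text
time_s: 18.55
eef_pos: [0.5073, -0.1422, 0.1001]
eef_rot: [-0.0, 0.106, 0.994, 0.0]
wrist_force: [-0.6, -0.1, -0.9]
opening: 0.61
grasp_force: 0.0
```

```bash
python3 -c "
from h import *
p=O-.1225*d
go(p[0],p[1],.1,78.2)
c=shot('scene','s8');st(c)
"
```

```text
t 18.55 pos [ 0.5073 -0.1422  0.1001] yang 77.87 shift mm [-0.3 -0.8  0.1] turn [ 0.    -0.    -0.006] q [-0.5   0.2   1.82  0.    1.13 -1.86] open 0.6103084473426587 F [-0.6 -0.1 -0.9] 0.0
carrot 336 X [-141.2   36.7   58.8] Y [-20.  -11.2  18. ] Z [ 37.6 105.4]
yellow 85 X [-15.  -12.6  -7.4] Y [-23.1  -8.5  21.2] Z [37.9 78.4]
blue 34 X [-42.2 -39.1 -35.4] Y [-21.7  -2.7  20.5] Z [72.7 79.8]
red 4 X [-143.7 -141.4 -140.4] Y [-10.6  -9.9  -9. ] Z [133.1 149. ]
```

Request:
{"method": "jog_arm", "body": {"series": [[[0,0.5,0,0,0,0,48],[0,1,0,0,0,0,45],[0,1.5,0,0,0,0,42],[0,1.5,-0.3,0,0,0,39],[0,1.5,-0.3,0,0,0,36],[0,1.5,-0.3,0,0,0,33],[0,1.5,-0.3,0,0,0,30],[0,1.5,-0.3,0,0,0,27],[0,1,-0.3,0,0,0,24],[0,0,0,0,0,0,23]]]}}

```text
time_s: 19.6
eef_pos: [0.5099, -0.1311, 0.1025]
eef_rot: [-0.0, 0.106, 0.994, 0.0]
wrist_force: [-3.6, 1.3, 6.3]
opening: 0.273
grasp_force: 21.7
```

```bash
python3 -c "
from h import *
p=O-.111*d
go(p[0],p[1],.1,78.2)
c=shot('scene','s9');st(c)
"
```

```text
t 19.6 pos [ 0.5099 -0.1311  0.1025] yang 77.88 shift mm [-0.1 -0.8  2.5] turn [ 0.    -0.    -0.006] q [-0.48  0.19  1.82  0.    1.13 -1.84] open 0.2730057872611241 F [-3.6  1.3  6.3] 21.654553413391113
carrot 341 X [-120.4   36.2   57.7] Y [-19.9 -11.3  14.8] Z [ 39.2 105.3]
yellow 102 X [ 3.1  5.5 12.7] Y [-23.8  -9.9  20.8] Z [38.  79.1]
blue 35 X [-24.4 -20.9 -15.6] Y [-23.6  -0.2  20. ] Z [72.9 79.3]
red 3 X [-118.3 -118.1 -117.5] Y [-12.  -10.   -8.8] Z [141.6 149.6]
```

Request:
{"method": "jog_arm", "body": {"series": [[[0,-1.5,0.3,0,0,0,27],[0,-1.5,0.3,0,0,0,31],[0,-1.5,0.3,0,0,0,35],[0,-1.5,0.3,0,0,0,39],[0,-1.5,0.3,0,0,0,42],[0,-1.5,0.3,0,0,0,45],[0,-1.5,0,0,0,0,48],[0,-1,0,0,0,0,51],[0,0,0,0,0,0,52],[0,0,0,0,0,0,52]]]}}

```text
time_s: 20.65
eef_pos: [0.5074, -0.1422, 0.1001]
eef_rot: [-0.0, 0.106, 0.994, 0.0]
wrist_force: [0.3, -0.0, -0.1]
opening: 0.607
grasp_force: 0.0
```

```bash
python3 -c "
from h import *
p=O-.1225*d
go(p[0],p[1],.1,78.2)
c=shot('scene','s10');st(c)
c=shot('top','t10');print('top');st(c)
"
```

```text
t 20.65 pos [ 0.5074 -0.1422  0.1001] yang 77.87 shift mm [-0.3 -0.9  0.1] turn [ 0.001 -0.    -0.006] q [-0.5   0.2   1.82  0.    1.13 -1.86] open 0.607049538443562 F [ 0.3 -0.  -0.1] 0.0
carrot 337 X [-142.6   36.2   58.4] Y [-20.3 -11.9  16.2] Z [ 39.4 105.9]
yellow 95 X [ 3.   5.3 12.6] Y [-23.9  -7.1  23.1] Z [38.  78.8]
blue 30 X [-24.2 -20.9 -17.5] Y [-21.1  -1.4  20.8] Z [71.  80.7]
red 5 X [-144.3 -143.  -140.9] Y [-11.5 -10.8  -7.2] Z [132.2 148.3]
top
carrot 82 X [23.4 41.9 60.7] Y [-13.6   4.4  21.8] Z [ 77.7 106.6]
yellow 21 X [4.9 7.  9.4] Y [-18.9   4.   25.3] Z [66.9 78.4]
blue 22 X [-22.  -19.5 -16.9] Y [-18.1   2.7  23.7] Z [67.2 78.8]
```

Request:
{"method": "jog_arm", "body": {"series": [[[0,0.5,0,0,0,0,48],[0,1,0,0,0,0,45],[0,1.5,0,0,0,0,42],[0,1.5,-0.3,0,0,0,39],[0,1.5,-0.3,0,0,0,36],[0,1.5,-0.3,0,0,0,33],[0,1,-0.3,0,0,0,31],[0,1,-0.3,0,0,0,29],[0,0.5,-0.3,0,0,0,28],[0,0,0,0,0,0,28]]]}}

```text
time_s: 21.75
eef_pos: [0.5094, -0.1333, 0.1022]
eef_rot: [-0.0, 0.106, 0.994, -0.0]
wrist_force: [-4.2, -3.9, 3.6]
opening: 0.334
grasp_force: 14.1
```

```bash
cat > m.py <<'E'
from h import *
p=O-.111*d
go(p[0],p[1],.1,78.2)
import sys
for n in('scene','top'): c=shot(n,n+sys.argv[1]);print(n);st(c)
E
python3 m.py 11
```

```text
t 21.75 pos [ 0.5094 -0.1333  0.1022] yang 77.87 shift mm [-0.1  1.5  2.2] turn [-0.001 -0.    -0.006] q [-0.48  0.19  1.82 -0.    1.13 -1.84] open 0.3341462673702162 F [-4.2 -3.9  3.6] 14.060102552175522
scene
carrot 318 X [-126.1   39.6   60. ] Y [-20.  -11.8  16.6] Z [ 40.1 106. ]
yellow 98 X [15.6 17.9 23.9] Y [-23.2  -6.5  22.7] Z [38.1 77.8]
blue 31 X [-11.   -7.6  -2.7] Y [-19.   -1.3  20.1] Z [72.  79.2]
red 7 X [-126.3 -124.4 -121.5] Y [-12.6 -10.1  -7.4] Z [130.6 147.2]
top
carrot 85 X [26.2 42.6 63.9] Y [-14.3   6.2  21.5] Z [ 66.1 106.8]
yellow 27 X [16.8 20.  24.3] Y [-15.9   4.1  25.7] Z [63.7 77.9]
blue 22 X [-9.1 -6.7 -4.2] Y [-15.6   5.5  25.9] Z [67.6 81.8]
```

Request:
{"method": "jog_arm", "body": {"series": [[[0,0.5,0,0,0,0,27],[0,0.5,0,0,0,0,26],[0,0.5,0,0,0,0,25],[0,0.5,0,0,0,0,24],[0,0.3,0,0,0,0,23.3],[0,0,0,0,0,0,23],[0,0,0,0,0,0,23],[0,0,0,0,0,0,23],[0,0,0,0,0,0,23],[0,0,0,0,0,0,23]]]}}

```text
time_s: 22.85
eef_pos: [0.5099, -0.1311, 0.1025]
eef_rot: [-0.0, 0.106, 0.994, -0.0]
wrist_force: [-5.1, -2.1, 7.7]
opening: 0.274
grasp_force: 21.8
```

```bash
python3 m.py 12
```

```text
t 22.85 pos [ 0.5099 -0.1311  0.1025] yang 77.87 shift mm [-0.1 -0.8  2.5] turn [-0.001 -0.    -0.006] q [-0.48  0.19  1.82 -0.    1.13 -1.84] open 0.2737812052251206 F [-5.1 -2.1  7.7] 21.780534088611603
scene
carrot 315 X [-119.9   40.6   59.9] Y [-20.6 -12.6  16.9] Z [ 40.3 105.3]
yellow 101 X [15.4 18.1 24.2] Y [-22.7  -7.   23.3] Z [39.  78.9]
blue 32 X [-6.4 -2.7  2.5] Y [-20.2  -5.2  20.7] Z [72.  79.3]
red 3 X [-122.2 -118.5 -118.3] Y [-15.2 -11.2 -10. ] Z [138.2 150.2]
top
carrot 86 X [25.4 42.3 64. ] Y [-14.    5.7  21.5] Z [ 62.4 105.5]
yellow 27 X [17.2 20.2 24.8] Y [-16.    3.9  25.5] Z [66.7 81.9]
blue 22 X [-4.7 -1.7  0.9] Y [-18.1   4.1  22.2] Z [66.9 79. ]
```

Pad is in about 5 mm with the carrot seated at the jaw. I'll release fully, then do a short fourth squeeze for the last 3 mm.

Request:
{"method": "jog_arm", "body": {"series": [[[0,-1.5,0.3,0,0,0,27],[0,-1.5,0.3,0,0,0,31],[0,-1.5,0.3,0,0,0,35],[0,-1.5,0.3,0,0,0,39],[0,-1.5,0.3,0,0,0,42],[0,-1.5,0.3,0,0,0,45],[0,-1.5,0.3,0,0,0,48],[0,-0.3,0,0,0,0,51],[0,0,0,0,0,0,52],[0,0,0,0,0,0,52]]]}}

```text
time_s: 23.95
eef_pos: [0.5076, -0.1406, 0.0998]
eef_rot: [-0.0, 0.106, 0.994, 0.0]
wrist_force: [0.2, -0.9, 0.6]
opening: 0.606
grasp_force: 0.0
```

```bash
python3 m.py 13
```

```text
t 23.95 pos [ 0.5076 -0.1406  0.0998] yang 77.87 shift mm [-0.3  9.  -0.2] turn [ 0.001 -0.001 -0.006] q [-0.5   0.2   1.82  0.    1.13 -1.86] open 0.6058131231656019 F [ 0.2 -0.9  0.6] 0.0
scene
carrot 307 X [-142.3   40.7   60. ] Y [-20.4 -12.6  14.9] Z [ 40.2 105. ]
yellow 100 X [15.6 18.1 25.5] Y [-22.7  -7.3  21. ] Z [39.7 78.3]
blue 30 X [-6.9 -2.5  1.1] Y [-20.2  -1.3  19.2] Z [73.5 79.2]
red 3 X [-143.9 -143.9 -140.5] Y [-10.9 -10.1  -8.9] Z [130.9 135.2]
top
carrot 78 X [26.6 44.1 64. ] Y [-13.7   5.9  21.8] Z [ 75.3 106.2]
yellow 29 X [16.9 20.2 24.8] Y [-15.6   4.1  25.5] Z [55.  81.1]
blue 18 X [-4.6 -2.  -0.2] Y [-17.2   4.5  23.6] Z [69.1 77.4]
```

Request:
{"method": "jog_arm", "body": {"series": [[[0,-2,0,0,0,0,53],[0,0,0,0,0,0,53],[0,0,0,0,0,0,52],[0,0.4,0,0,0,0,48],[0,0.8,0,0,0,0,45],[0,0.8,0,0,0,0,43],[0,0.8,0,0,0,0,42],[0,0.8,-0.2,0,0,0,41],[0,0.2,0,0,0,0,40],[0,0,0,0,0,0,40]]]}}

```text
time_s: 25.05
eef_pos: [0.5082, -0.1393, 0.1008]
eef_rot: [0.0, 0.105, 0.994, -0.0]
wrist_force: [-3.0, 2.3, 7.0]
opening: 0.475
grasp_force: 18.5
```

```bash
python3 m.py 14
```

```text
t 25.05 pos [ 0.5082 -0.1393  0.1008] yang 77.9 shift mm [0.  7.6 0.8] turn [-0.     0.    -0.005] q [-0.49  0.19  1.82 -0.    1.13 -1.85] open 0.4745023592177754 F [-3.   2.3  7. ] 18.492503464221954
scene
carrot 307 X [-137.6   40.5   60.3] Y [-19.7 -12.8  14.2] Z [ 37.7 105.4]
yellow 96 X [15.7 17.6 24.1] Y [-22.5  -8.1  21.5] Z [39.1 78.9]
blue 38 X [-5.  -1.8  3.7] Y [-22.4  -3.1  21. ] Z [71.7 79.7]
top
carrot 77 X [26.1 43.9 64.1] Y [-14.2   5.3  21.7] Z [ 59.9 104.2]
yellow 26 X [17.2 20.3 24.8] Y [-15.7   3.7  22.4] Z [66.4 79.1]
blue 18 X [-2.8 -0.7  1.7] Y [-16.7   4.8  22.5] Z [66.6 78.5]
```

Request:
{"method": "jog_arm", "body": {"series": [[[0,0.3,0,0,0,0,39.5],[0,0.3,0,0,0,0,39],[0,0.2,0,0,0,0,38.5],[0,0.2,0,0,0,0,38],[0,0,0,0,0,0,38],[0,0,0,0,0,0,38],[0,0,0,0,0,0,38],[0,0,0,0,0,0,38],[0,0,0,0,0,0,38],[0,0,0,0,0,0,38]]]}}

```text
time_s: 26.15
eef_pos: [0.5084, -0.1384, 0.1011]
eef_rot: [-0.0, 0.105, 0.994, -0.0]
wrist_force: [-3.7, 2.5, 8.8]
opening: 0.454
grasp_force: 19.7
```

```bash
python3 m.py 15; python3 -c "
from h import *
c=ld('scene15');cv2.imwrite('pics/s15c.png',cv2.resize(c['frame'][170:275,170:310],None,fx=5,fy=5,interpolation=2))"
```

```text
t 26.15 pos [ 0.5084 -0.1384  0.1011] yang 77.9 shift mm [-0.   6.7  1.1] turn [-0.    -0.    -0.005] q [-0.49  0.19  1.82 -0.    1.13 -1.85] open 0.45370387265984186 F [-3.7  2.5  8.8] 19.702742993831635
scene
carrot 308 X [-135.4   40.7   60.7] Y [-19.7 -13.   15.8] Z [ 40.3 105.6]
yellow 85 X [15.7 17.9 24.9] Y [-23.6  -9.7  23.2] Z [39.2 79.8]
blue 34 X [-3.5  0.4  5.1] Y [-23.2  -1.9  18.7] Z [71.7 78.1]
top
carrot 80 X [25.3 44.  64.1] Y [-13.8   4.8  21.5] Z [ 66.2 106.4]
yellow 26 X [17.2 20.1 24.8] Y [-16.    3.5  25.6] Z [67.9 80.3]
blue 21 X [-1.5  1.1  3.5] Y [-17.9   3.3  23.8] Z [68.6 77.3]
```

View pics/s15c.png

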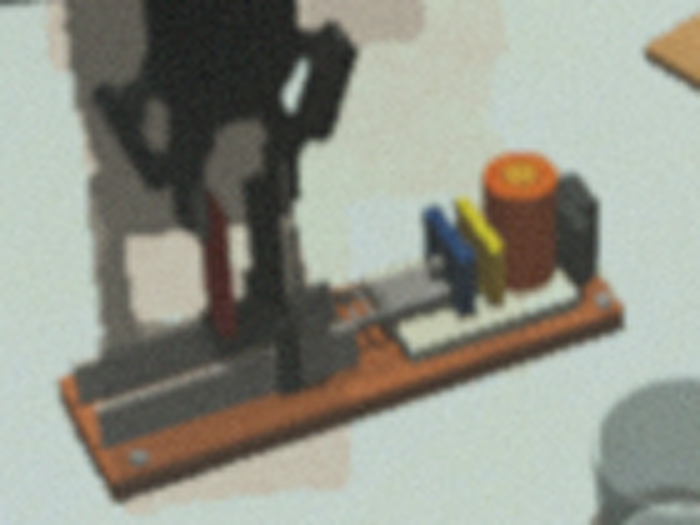

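The crop shows the carrot upright at (520,220), pressed between the yellow pad (480,250) and the steel jaw. The pad is in about 8 mm: scene gives 8.8 and top gives 7.4. The trigger is still held, so I hand in.

```bash
python3 -c "
from bench import ctrl
print(ctrl.hand_in())"
```

```text
the job is handed in; nothing more can be done
None
```

I stood the carrot upright on the bed and pressed it against the fixed jaw with the sprung pad about 8 mm in (roughly halfway); the job was handed in at about 26 s with the trigger still held, and no verdict was returned.

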